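# Lock the tip tin to its stand with the curved hook

### The arm

A 7-joint arm with a two-finger parallel gripper is mounted at the origin on a cart in front of the work surface, level with it; the furniture and walls round the work are solid. World frame = base frame: x ahead of the robot, y to its left, z up, the work surface at z = 0. Lengths are in m, angles in degrees, forces in N, time in s.
With the tool pointing down it reaches from about 0.35 to 0.9 m from the base axis. Payload 8.1 kg.
Tool frame: the origin (TCP) lies on the centre line of the jaws, within the pads' length; the fingertips stand 22 mm ahead of it and the grasp point (between the pads) lies 3 mm ahead of it; z points along the fingers, y is the line along which they close (so a half turn about z gives the same grasp; the last joint's range is limited). The gripper opens to 92 mm and grips with 3 to 60 N. Pads are 19 mm wide; open, the fingers measure 130 mm over their backs; the gripper's body (75 mm by 190 mm) begins 47 mm behind the grasp point.
Start: joints at [-5.879, 24.895, 1.432, 90.138, -0.665, 64.973, -4.303], TCP at [0.625, -0, 0.249] pointing down, gripper open.
Joint ranges: [-149.89, 149.89], [-25.12, 119.58], [-72.63, 75.52], [4.76, 147.25], [-75.54, 255.54], [6.69, 114.76], [-157.13, 157.13]. Speed limits (degrees/s): [127.2, 127.2, 172.46, 172.46, 180, 180, 180].

### API

Orientations are given as [roll, pitch, yaw] about the fixed x, y, z axes, in that order (R = Rz(yaw) Ry(pitch) Rx(roll)).
In Python, from plant import bot gives the robot as it stands.
- The arm moves only by the tool servo_tool, never from a script. Its argument "motion" is a list that holds one entry, the list of rows, each a list of 7 numbers: the opening, from 0 (shut) to 1 (fully open), then the shift along the tool's x, y, z in cm, then the turn, a rotation vector about the tool's x, y, z in degrees. A call has 1 to 20 rows; each row is the pose to reach, as a shift and turn from the pose commanded when the call began, along the tool's axes at that moment; what a row does not reach only later rows make up. A row lasts 1/8 s, in which the tool goes at most 62.5 mm and 10.7 degrees, less where a joint would pass 70% of its speed; a pose out of reach is approached as far as the arm can. A call with a gripper value outside its range is refused whole. The fingers move at their own pace and stop on an object; the grip force is fixed at half the most. Time passes only in rows, so rows that repeat a pose let the fingers close. It gives the time, the measured TCP pose, the force, the opening and the grip force at its end, in the units of the state.
- bot.get_state(): the state, without advancing time (a new reading comes with each control period).
- bot.camera(name): name is "scene" or "side" or "wrist"; returns a dict with "image" (400x640x3 uint8, red, green, blue), "fov_y" (degrees; the focal length in pixels is half the picture's height over the tangent of half this angle, whatever the lens; pixels are square), "cx", "cy" (the principal point, pixels), "xyz" and "rotation" of the camera in the world; the wrist camera has in their place "mount" (4x4, takes a point from camera to tool coordinates, whose origin is the TCP and whose axes are the flange's). Camera axes: x right, y down, z forward; pixel columns grow to the right and rows downward; lengths in m; the calibration is good to about 2 mm. The wrist camera is an equidistant fisheye: a pixel r from the principal point sees the ray r / f radians off the axis. A picture is of the moment at which its call begins: read the wrist's pose just before it. There is no depth.
- bot.job_done(): hands the job in; it is judged then, once.
Trained networks look in the newest picture that a camera, given by its name, has taken for a name from the list of things; names that differ only in an ending like _2 or _b are one class to them, and where a whole thing is asked for, a point or a joint stands for the part that bears it (a point fixed in the world has none). Each returns a list of dicts, best first, with "score" (0 to 1); they miss things now and then, are a little off and sometimes report something else, mostly with a low value. They report only what shows in the picture. A call takes as long as a camera call.
- bot.search_frame(camera, query): "at" ([column, row] in pixels, amid what is visible of it).
- bot.trace(camera, query): "mask" (400x640 bool, what is visible of it) and "at" ([column, row] in pixels, amid what is visible of it).
The state is a dict: "time": time; "q": joint angles; "qvel": joint speeds; "effort": joint torques, N m; "tool_pos": TCP position; "orientation": TCP orientation; "contact_force": force on the tool from outside, world axes, zero at the start; "wrist_torque": the same for the moment, N m; "grip_width": finger opening in m; "grasp_force": force on a finger pad.
Only numpy, scipy, OpenCV 4.12 (cv2) and the standard library are available. Lean on these libraries where they do the work, as an engineer would, in place of code of your own. Each camera call takes 0.05 s, during which the arm holds its last target. There are 200 camera calls.

### The job

Closing time: lock the tip tin onto its stand. Pick up the C-shaped steel hook by its red grip, feed it along its own arc through the brass ring and on into the blue lock housing until you feel its tip meet the sprung catch inside, press it home firmly but gently (build up to about 13 N, never as much as 18 N), then let go and leave the hook in the lock. Never force it where it binds, and leave the tin, flask, shaker and jigger where they are.

Things in the scene. Friction and masses are not known exactly. Their poses are not given: they have to be found in the camera images.
- hook_grip (a point): Centre (half-way up) of the loose hook's upright red grip, a block 26 x 12 x 44 mm (hook x, y, z; z up) standing on the board; grip it across its 12 mm. Axes: the hook's. From it a round steel bar, 9 mm thick, runs 27 mm along hook +x, then bends into a flat arc of 60 mm radius (to mid-bar). The middle of the bar is 17.5 mm below the grip's centre. One rigid piece, about 120 g.
- hook_arc_centre (a point): Centre of the hook's arc, 87 mm from the grip's centre along hook +x and 17.5 mm below it (height of mid-bar). Seen from above with hook +x as 0 degrees, the arc runs anticlockwise about it from 180 degrees (grip end) to 295 degrees (tip). While the hook is fed in, this point stays on the stand's axis and the hook turns about it.
- hook_tip (a point): Middle of the bar at the hook's tip; the rounded end (radius 4.5 mm) reaches 4.5 mm farther. In the hook's axes it lies 112.4 mm in x, -54.4 mm in y and -17.5 mm in z from the grip's centre. The catch pushes back on it along the arc, against the feed, so at the grip that push comes mostly from the side.
- stand_axis (a point): The fixed stand's upright centre line, 45 mm above the board, the height at which the hook's bar must run. Round dark base, 156 mm across. Ring and housing lie on a circle of 60 mm radius about this axis; seen from above, anticlockwise, stand x = 0 degrees: ring at -90, housing from -60 to 0. The hook is fed anticlockwise, tip first, through the ring, then into the housing.
- ring_eye (a point): Centre of the brass ring (upright on a post, outside diameter 23 mm, hole 13 mm, 10 mm long), 60 mm from the stand's axis, 45 mm above the board; its hole runs along the stand's x. Same axes as the stand.
- housing_mouth (a point): Middle of the mouth of the blue lock housing, 45 mm above the board, at -60 degrees on the circle: a square channel along the arc, 14 x 14 mm clear, 22 x 22 mm outside, closed at its far end (0 degrees). Same axes as the stand.
- stand: The stand, fixed on the brown wooden board (26 mm thick) on which everything stands; origin on its axis at the board's top. The sprung catch inside its housing is adjustable, neither visible nor measured: it is first touched with the hook_tip point anywhere from -48 to -27 degrees on the circle. It then yields, with about 5 N of drag plus 3 N for each mm, up to 12 mm; let go, it may push the hook back a few mm, which is normal.
- hook: The hook, to be left in the lock with its grip end lying on the stand's curved steel ledge (at 190 to 257 degrees on the stand, 54 to 76 mm from its axis, top 39 mm above the board, 1.5 mm under the bar as it is fed in); origin under the centre of its grip, 22 mm below it.
- tin: The tin; origin at the centre of its foot.
- tin_centre (a point): Centre of the green tin with the gold lid (57 mm diameter, 72 mm high) that stands loose on a rubber pad in the middle of the stand; its foot is 13.5 mm above the board.
- jigger_centre (a point): Centre of the steel jigger (44 mm diameter, 74 mm high), a bystander.
- flask_centre (a point): Centre of the small black flask with a stepped cap (57 mm diameter, 74 mm high), a bystander.
- mill_centre (a point): Centre of the glass shaker with the grey top (44 mm diameter, 90 mm high), a bystander.

How it is judged (in metres and radians):
On the way, in this order (a step that is already met when the one before it is completed fails the run):
1. the hook's tip is in the brass ring (within 9 mm of its centre) (distance between hook_tip and ring_eye below 0.009 m), for 0.05 s.
2. the hook, through the ring and in the housing, is pressed on the catch with more than 8 N (contact force between hook and catch_c0 above 8 N and distance between hook_arc_centre and stand_axis below 0.012 m), for 0.2 s.
At the end, for the whole second after the job is handed in: The hook runs through the ring into the housing with its tip within about 7 mm of the catch, its arc centred on the stand's axis within 12 mm and tilted less than 0.2 rad, let go and at rest; the tin stands upright on the stand (distance between hook_tip and catch_c0 below 0.018 m and distance between hook_arc_centre and stand_axis below 0.012 m and linear speed of hook below 0.01 m/s and angle between hook's own z axis and vertical below 0.2 rad and contact force between hook and the fingers below 0.1 N and angle between tin_centre's own z axis and vertical below 0.1 rad); the robot touches nothing.
It fails at once if the hook was forced: more than 20 N on the catch or more than 30 N in all between hook and stand (contact force between hook and stand above 30 N or contact force between hook and catch_c0 above 20 N).
It fails at once if the hook was pressed on the tin with more than 5 N (contact force between hook and tin above 5 N).
It fails at once if the tin, jigger, flask or shaker was moved more than 20 mm (distance of any of tin_centre, jigger_centre, flask_centre, mill_centre from where it was at the start of the episode above 0.02 m).
It also fails if it takes over 72 s, if anything falls off the work surface, if the arm or the gripper's body presses on something with over 40 N, if the wrist force passes 120 N, or if a joint passes its speed limit or range.

## Working session

There is one attempt and no reset: what is moved stays moved. The work goes in short steps, Python scripts to look and compute and a tool call to move; the robot and the scene stay as the last step left them, time stands still between calls to the robot, and variables do not carry over. Pictures are saved under pics/ and viewed, at most 12 in all, crops included, and the job is handed in when it is done.

Besides the shell and the picture viewer there is one more tool, called after "Emit:" in YAML: its name, and indented under it one key for each argument. servo_tool: Moves the arm, as the interface text tells. Its arguments: {"type":"object","properties":{"motion":{"type":"array","items":{"type":"array","items":{"type":"array","items":{"type":"number"}}}}},"required":["motion"]}

```bash
mkdir -p pics; ls
cat > h.py <<'E'
import numpy as np, cv2
from scipy.spatial.transform import Rotation as R
from plant import bot
def cam(n):
    s=bot.get_state(); c=bot.camera(n)
    h=c["image"].shape[0]; c["f"]=h/2/np.tan(np.radians(c["fov_y"])/2)
    if "mount" in c:
        T=np.eye(4);T[:3,:3]=R.from_euler('xyz',s["orientation"],degrees=True).as_matrix();T[:3,3]=s["tool_pos"]
        M=T@np.array(c["mount"]);c["R"]=M[:3,:3];c["p"]=M[:3,3];c["fish"]=True
    else:
        c["R"]=np.array(c["rotation"]);c["p"]=np.array(c["xyz"]);c["fish"]=False
    return c
def ray(c,uv):
    x=(uv[0]-c["cx"]);y=(uv[1]-c["cy"])
    if c["fish"]:
        r=np.hypot(x,y);t=r/c["f"];d=np.array([np.sin(t)*x/max(r,1e-9),np.sin(t)*y/max(r,1e-9),np.cos(t)])
    else: d=np.array([x,y,c["f"]]);d/=np.linalg.norm(d)
    return c["R"]@d
def atz(c,uv,z):
    d=ray(c,uv);return c["p"]+d*(z-c["p"][2])/d[2]
def proj(c,P):
    q=c["R"].T@(np.asarray(P)-c["p"])
    if c["fish"]:
        r=np.hypot(q[0],q[1]);t=np.arctan2(r,q[2]);return np.array([c["cx"],c["cy"]])+c["f"]*t*q[:2]/r
    return np.array([c["cx"],c["cy"]])+c["f"]*q[:2]/q[2]
def save(c,n): cv2.imwrite("pics/"+n+".png",c["image"][:,:,::-1])
E
python3 - <<'E'
from h import *
print(bot.get_state())
for n in ["scene","side","wrist"]:
    c=cam(n);save(c,n+"0");print(n,c["f"],c["p"].round(3),c["R"].round(2).tolist(),c["cx"],c["cy"])
    for q in ["hook_grip","hook","hook_tip","ring_eye","housing_mouth","stand","stand_axis","tin_centre","jigger_centre","flask_centre","mill_centre"]:
        r=bot.search_frame(n,q)
        for k in r[:2]: print(q,round(k["score"],2),np.round(k["at"]), atz(c,k["at"],.05).round(3))
a=[cv2.imread(f"pics/{n}0.png") for n in("scene","side","wrist")]
E
```

```text
pics
{'time': 0.0, 'q': array([-5.87814534, 24.93538871,  1.43106986, 90.18944511, -0.6631958 ,
       64.9727745 , -4.30300259]), 'qvel': array([-0.02336961, -0.08059789,  0.05139831,  0.02081209, -0.04478165,
       -0.01930468,  0.06475221]), 'effort': array([ 3.89017032e-04, -6.67853522e+01,  9.84863900e-01, -3.14464223e+01,
       -6.05165795e-02,  4.27553023e-02,  1.12382318e-04]), 'tool_pos': array([ 6.24523134e-01, -6.88406184e-05,  2.47954202e-01]), 'orientation': array([-1.79911174e+02,  9.48723498e-03,  8.99959182e+01]), 'contact_force': array([0.5279846 , 0.59496185, 0.64769264]), 'wrist_torque': array([-0.08170489,  0.00354917, -0.00652237]), 'grasp_force': 0.0, 'grip_width': 0.09179726429099076}
scene 435.81371351514446 [0.092 0.419 0.841] [-141.25, 0.51, -131.57] 319.720577315861 202.96710711755838Traceback (most recent call last):
  File "<stdin>", line 7, in <module>
  File "h.py", line 20, in atz
    d=ray(c,uv);return c["p"]+d*(z-c["p"][2])/d[2]
                                              ~^^^
IndexError: invalid index to scalar variable.
```

```bash
sed -i 's/c\["R"\]=np.array(c\["rotation"\])/c["R"]=R.from_euler("xyz",c["rotation"],degrees=True).as_matrix()/' h.py
python3 - <<'E'
from h import *
for n in ["scene","side","wrist"]:
    c=cam(n);save(c,n+"0");print(n,c["f"],c["p"].round(3),c["R"].round(2).tolist(),c["cx"],c["cy"])
    for q in ["hook_grip","hook","hook_tip","ring_eye","housing_mouth","stand","stand_axis","tin_centre","jigger_centre","flask_centre","mill_centre"]:
        r=bot.search_frame(n,q)
        for k in r[:2]: print(q,round(k["score"],2),np.round(k["at"]), atz(c,k["at"],.06).round(3))
E
```

```text
scene 435.81371351514446 [0.092 0.419 0.841] [[-0.66, -0.58, 0.47], [-0.75, 0.52, -0.41], [-0.01, -0.63, -0.78]] 319.720577315861 202.96710711755838
hook_grip 0.87 [381. 208.] [ 0.462 -0.087  0.06 ]
hook 0.67 [383. 209.] [ 0.456 -0.087  0.06 ]
hook_tip 0.67 [380. 208.] [ 0.462 -0.084  0.06 ]
hook_tip 0.49 [300. 304.] [0.403 0.203 0.06 ]
ring_eye 0.58 [284. 234.] [0.553 0.124 0.06 ]
ring_eye 0.31 [382. 209.] [ 0.459 -0.086  0.06 ]
housing_mouth 0.72 [283. 236.] [0.55  0.128 0.06 ]
housing_mouth 0.57 [281. 214.] [0.601 0.094 0.06 ]
stand 0.97 [281. 235.] [0.554 0.129 0.06 ]
stand_axis 0.77 [282. 239.] [0.546 0.134 0.06 ]
tin_centre 0.95 [279. 215.] [0.601 0.099 0.06 ]
tin_centre 0.36 [381. 209.] [ 0.459 -0.084  0.06 ]
jigger_centre 0.6 [336. 271.] [0.411 0.101 0.06 ]
flask_centre 0.72 [298. 307.] [0.401 0.21  0.06 ]
flask_centre 0.31 [382. 208.] [ 0.46  -0.087  0.06 ]
mill_centre 0.66 [354. 134.] [ 0.679 -0.212  0.06 ]
side 422.6780085538737 [0.544 0.905 0.492] [[-1.0, -0.03, 0.0], [-0.01, 0.42, -0.91], [0.02, -0.91, -0.42]] 315.85213504901634 199.43391070416382
hook_grip 0.77 [349. 19
[... 773 characters left out ...]
 [ 0.456 -0.085  0.06 ]
hook 0.21 [279.  79.] [0.586 0.111 0.06 ]
hook_tip 0.71 [300. 108.] [0.608 0.08  0.06 ]
hook_tip 0.5 [179. 251.] [ 0.453 -0.085  0.06 ]
ring_eye 0.64 [297. 107.] [0.605 0.081 0.06 ]
housing_mouth 0.94 [297. 105.] [0.604 0.083 0.06 ]
housing_mouth 0.5 [178. 249.] [ 0.453 -0.082  0.06 ]
stand 0.8 [294. 106.] [0.601 0.082 0.06 ]
stand_axis 0.84 [297. 107.] [0.604 0.081 0.06 ]
tin_centre 0.97 [276.  80.] [0.583 0.11  0.06 ]
jigger_centre 0.95 [117.  95.] [0.387 0.111 0.06 ]
jigger_centre 0.69 [276.  81.] [0.582 0.109 0.06 ]
flask_centre 0.95 [138.  26.] [0.416 0.192 0.06 ]
mill_centre 0.64 [346. 310.] [ 0.662 -0.165  0.06 ]
mill_centre 0.58 [183. 248.] [ 0.46 -0.08  0.06]
```

View pics/scene0.png

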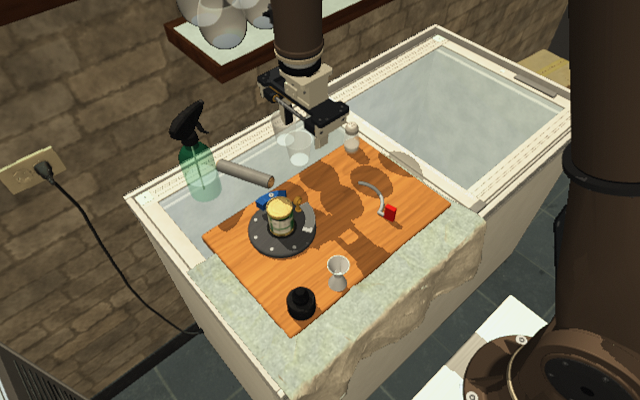

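View pics/wrist0.png

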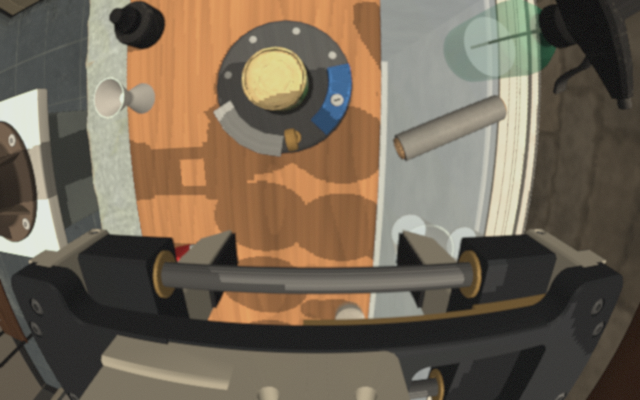

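Run:
```python
from h import *
for n in ["scene","side"]:
    c=cam(n)
    for k in bot.trace(n,"hook")[:1]:
        m=k["mask"];ys,xs=np.nonzero(m);print(n,m.sum(),xs.min(),xs.max(),ys.min(),ys.max())
        im=c["image"].astype(int);red=m&(im[...,0]>120)&(im[...,1]<60)
        y,x=np.nonzero(red);print("red",x.mean(),y.mean(),atz(c,(x.mean(),y.mean()),.048).round(4))
        P=np.array([atz(c,(a,b),.0305)[:2] for a,b in zip(xs,ys) if not red[b,a]])
        g=atz(c,(x.mean(),y.mean()),.048)[:2]
        i=np.argmax(np.linalg.norm(P-g,axis=1));print("far",P[i].round(4))
        bar=P[np.linalg.norm(P-g,axis=1)>.04]
        A=np.c_[2*bar,np.ones(len(bar))];s=np.linalg.lstsq(A,(bar**2).sum(1),rcond=None)[0]
        print("circ",s[:2].round(4),np.sqrt(s[2]+s[0]**2+s[1]**2).round(4))
```

```text
scene 433 359 395 181 222
red 389.2269503546099 212.59574468085106 [ 0.4453 -0.0982  0.048 ]
far [ 0.5689 -0.1286]
circ [ 0.527  -0.1014] 0.0409
side 372 308 361 183 201
red 355.05405405405406 192.55405405405406 [ 0.4434 -0.0949  0.048 ]
far [ 0.5659 -0.1295]
circ [ 0.4961 -0.1763] 0.0611
```

Emit:
servo_tool:
  motion:
    - [[1, -2, -3, 0, 0, 0, 0], [1, -4, -6, 0, 0, 0, 0], [1, -6, -9, 0, 0, 0, 0], [1, -8, -12, 0, 0, 0, 0], [1, -10, -14, 0, 0, 0, 0], [1, -12, -15, 0, 0, 0, 0], [1, -12, -15, 0, 0, 0, 0], [1, -12, -15, 0, 0, 0, 0], [1, -12, -15, 0, 0, 0, 0]]

```text
time: 3.22
tool_pos: [0.4755, -0.119, 0.2487]
orientation: [180.0, -0.0, 90.1]
contact_force: [0.2, 0.4, -0.7]
grip_width: 0.0918
grasp_force: 0.0
```

```bash
cat > meas.py <<'E'
from h import *
from scipy.optimize import minimize,least_squares
def hookmodel(x,y,yaw,gz,tilt=0):
    a=np.radians(np.linspace(180,295,40));
    L=np.c_[87+60*np.cos(a),60*np.sin(a),-17.5+0*a]/1e3
    c,s=np.cos(yaw),np.sin(yaw)
    return np.c_[x+c*L[:,0]-s*L[:,1],y+s*L[:,0]+c*L[:,1],gz+L[:,2]]
E
python3 - <<'E'
from meas import *
c=cam("wrist");save(c,"w1")
for k in bot.trace("wrist","hook")[:2]:
    m=k["mask"];ys,xs=np.nonzero(m);print(k["score"],m.sum(),xs.min(),xs.max(),ys.min(),ys.max())
im=c["image"].astype(int);red=(im[...,0]>110)&(im[...,1]<50)&(im[...,2]<60)
y,x=np.nonzero(red);print("red",len(x),x.min(),x.max(),y.min(),y.max(),atz(c,(x.mean(),y.mean()),.048).round(4))
H=hookmodel(.445,-.097,np.radians(11),.048)
o=c["image"].copy()
for P in H: u=proj(c,P).astype(int);cv2.circle(o,tuple(int(v) for v in u),1,(0,255,0),-1)
o=o[100:400,60:460];cv2.imwrite("pics/w1o.png",cv2.resize(o,None,fx=2,fy=2)[:,:,::-1])
E
```

```text
0.74 1363 275 396 150 195
red 76 279 299 153 161 [ 0.4455 -0.092   0.048 ]
```

View pics/w1o.png

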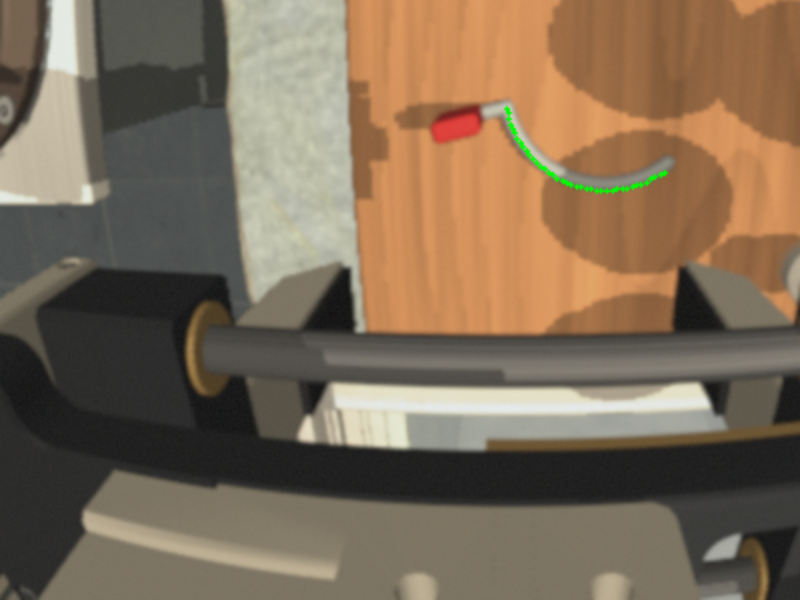

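```bash
cat >> meas.py <<'E'
def fithook(c,m,x0,gz):
    im=c["image"].astype(int);r=(im[...,0]>1.8*im[...,1])&(im[...,0]>1.8*im[...,2])&(im[...,0]>90)&(im[...,1]<75)
    n,l,st,ce=cv2.connectedComponentsWithStats((r&cv2.dilate(m.astype(np.uint8),np.ones((9,9))).astype(bool)).astype(np.uint8))
    red=l==1+np.argmax(st[1:,4])
    dr=cv2.dilate(red.astype(np.uint8),np.ones((5,5))).astype(bool)
    ys,xs=np.nonzero(m&~dr);P=np.array([atz(c,p,gz-.0175)[:2] for p in zip(xs,ys)])
    ry,rx=np.nonzero(red);hull=cv2.convexHull(np.c_[rx,ry].astype(np.float32))
    from scipy.spatial import cKDTree
    def curve(p):
        H=hookmodel(*p,gz)[:,:2];d=np.array([np.cos(p[2]),np.sin(p[2])])
        S=p[:2]+np.outer(np.linspace(.013,.027,8),d);return np.r_[S,H]
    def f(p):
        C=curve(p);d1=cKDTree(C).query(P)[0];d2=cKDTree(P).query(C)[0]
        gc=np.array([proj(c,[p[0]+np.cos(p[2])*a-np.sin(p[2])*b,p[1]+np.sin(p[2])*a+np.cos(p[2])*b,gz+h]) for a in(-.013,.013) for b in(-.006,.006) for h in(-.022,.022)],np.float32)
        M=cv2.moments(cv2.convexHull(gc));M2=cv2.moments(hull)
        e=np.array([M["m10"]/M["m00"]-M2["m10"]/M2["m00"],M["m01"]/M["m00"]-M2["m01"]/M2["m00"]])*.001
        return np.mean(d1**2)+np.mean(d2**2)+.3*np.sum(e**2)
    r=minimize(f,x0,method="Nelder-Mead",options=dict(xatol=1e-5,fatol=1e-10,initial_simplex=np.array([x0,x0+[.01,0,0],x0+[0,.01,0],x0+[0,0,.1]])))
    return r.x,np.sqrt(r.fun)*1e3
E
python3 - <<'E'
from meas import *
c=cam("wrist");m=bot.trace("wrist","hook")[0]["mask"]
p,e=fithook(c,m,np.array([.445,-.095,.2]),.048);print(p[:2].round(4),np.degrees(p[2]),e)
E
```

```text
[ 0.4443 -0.0962] 13.628947635480145 2.676064621225668
```

Emit:
servo_tool:
  motion:
    - [[1, 0.3, -0.4, 0, 0, 0, 10], [1, 0.6, -0.8, 0, 0, 0, 20], [1, 0.9, -1.2, 0, 0, 0, 30], [1, 1.2, -1.6, 2, 0, 0, 40], [1, 1.5, -2.0, 4, 0, 0, 50], [1, 1.8, -2.4, 6, 0, 0, 60], [1, 2.1, -2.8, 8, 0, 0, 70], [1, 2.28, -3.12, 10, 0, 0, 76.4], [1, 2.28, -3.12, 10, 0, 0, 76.4], [1, 2.28, -3.12, 10, 0, 0, 76.4], [1, 2.28, -3.12, 10, 0, 0, 76.4], [1, 2.28, -3.12, 10, 0, 0, 76.4]]

```text
time: 4.92
tool_pos: [0.4442, -0.0974, 0.1493]
orientation: [180.0, -0.1, 13.6]
contact_force: [-0.6, 0.5, 0.6]
grip_width: 0.0919
grasp_force: 0.0
```

Run:
```python
from meas import *
print(bot.get_state()["q"].round(1))
c=cam("wrist");m=bot.trace("wrist","hook")[0]["mask"];save(c,"w2")
p,e=fithook(c,m,np.array([.445,-.096,.23]),.048);print(p[:2].round(4),np.degrees(p[2]),e,m.sum())
o=c["image"].copy()
for P in hookmodel(*p,.048): u=proj(c,P);cv2.circle(o,(int(u[0]),int(u[1])),1,(0,255,0),-1)
cv2.imwrite("pics/w2o.png",o[:,:,::-1])
```

```text
[ -5.5  16.2  13.7 121.   -5.5  43.3 -64.7]
[ 0.4444 -0.0966] 13.850700474993118 2.712606533875207 2318
```

View pics/w2o.png

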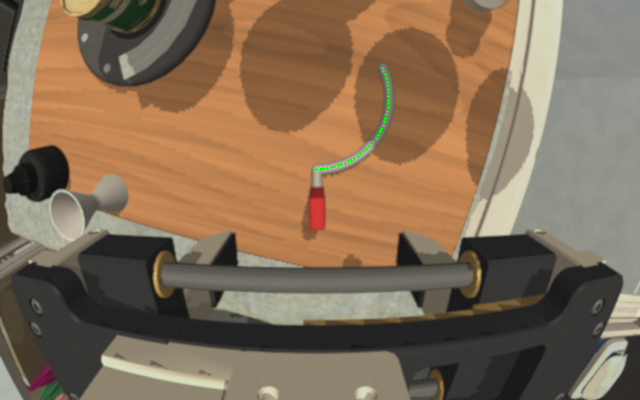

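Emit:
servo_tool:
  motion:
    - [[1, 0, -0.08, 3, 0, 0, -0.2], [0.6, 0, -0.08, 6, 0, 0, -0.2], [0.6, 0, -0.08, 8, 0, 0, -0.2], [0.6, 0, -0.08, 9, 0, 0, -0.2], [0.5, 0, -0.08, 9.4, 0, 0, -0.2], [0.4, 0, -0.08, 9.4, 0, 0, -0.2], [0.3, 0, -0.08, 9.4, 0, 0, -0.2], [0.2, 0, -0.08, 9.4, 0, 0, -0.2], [0, 0, -0.08, 9.4, 0, 0, -0.2], [0, 0, -0.08, 9.4, 0, 0, -0.2], [0, 0, -0.08, 9.4, 0, 0, -0.2], [0, 0, -0.08, 9.4, 0, 0, -0.2], [0, 0, -0.08, 9.4, 0, 0, -0.2]]

```text
time: 6.65
tool_pos: [0.4438, -0.0965, 0.0549]
orientation: [180.0, -0.0, 13.8]
contact_force: [-0.2, -1.2, 4.7]
grip_width: 0.0118
grasp_force: 30.0
```

Emit:
servo_tool:
  motion:
    - [[0, 0, 0, -1, 0, 0, 0], [0, 0, 0, -4, 0, 0, 0], [0, 0, 0, -8, 0, 0, 0], [0, 0, 0, -11.5, 0, 0, 0], [0, 1, -2, -14.5, 0, 0, 4], [0, 2, -4, -14.5, 0, 0, 8], [0, 3, -6, -14.5, 0, 0, 14], [0, 4, -8, -14.5, 0, 0, 20], [0, 5.5, -10, -14.5, 0, 0, 26], [0, 7, -12.5, -14.5, 0, 0, 32], [0, 8.5, -15, -14.5, 0, 0, 38], [0, 10, -17.5, -14.5, 0, 0, 43], [0, 11.5, -20, -14.5, 0, 0, 46], [0, 12.3, -22, -14.5, 0, 0, 46.8], [0, 12.65, -23, -14.5, 0, 0, 46.8], [0, 12.65, -23, -14.5, 0, 0, 46.8], [0, 12.65, -23, -14.5, 0, 0, 46.8], [0, 12.65, -23, -14.5, 0, 0, 46.8]]

```text
time: 8.9
tool_pos: [0.5116, 0.156, 0.1998]
orientation: [180.0, -0.0, -33.1]
contact_force: [-0.1, -1.1, -1.3]
grip_width: 0.0121
grasp_force: 30.0
```

Run:
```python
from meas import *
s=bot.get_state();print(s["q"].round(1),s["contact_force"].round(2))
c=cam("wrist");save(c,"w3")
for q in ["ring_eye","housing_mouth","stand","tin_centre","hook"]:
    for k in bot.trace("wrist",q)[:1]:
        print(q,round(k["score"],2),np.round(k["at"]),k["mask"].sum(),atz(c,k["at"],.071).round(4))
        cv2.imwrite(f"pics/m_{q}.png",k["mask"]*255)
```

```text
[ -35.6   19.5   16.8  107.4   -6.8   54.1 -138.7] [-0.1  -1.12 -1.29]
ring_eye 0.74 [319. 129.] 16378 [0.5607 0.1217 0.071 ]
housing_mouth 0.92 [335. 123.] 16034 [0.558  0.1076 0.071 ]
stand 0.88 [314. 133.] 16383 [0.5608 0.1274 0.071 ]
tin_centre 0.63 [317.  92.] 4741 [0.5882 0.106  0.071 ]
hook 0.66 [338. 124.] 16017 [0.5554 0.1063 0.071 ][ WARN:0@7.365] global loadsave.cpp:1063 imwrite_ Unsupported depth image for selected encoder is fallbacked to CV_8U.
```

View pics/w3.png

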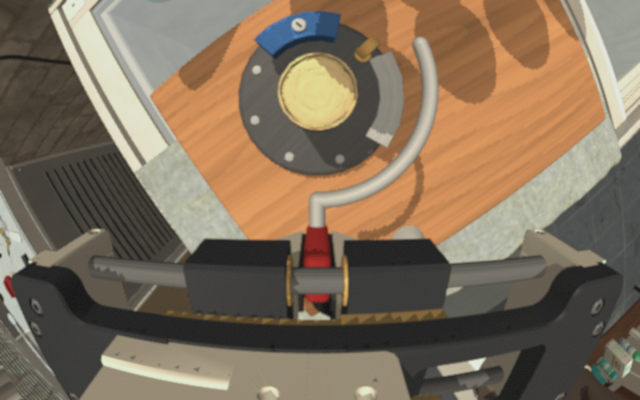

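```bash
cat > stand.py <<'E'
from meas import *
def blue(im):
    im=im.astype(int);b=(im[...,2]>1.5*im[...,0])&(im[...,2]>im[...,1]*1.25)&(im[...,2]>70)
    n,l,st,_=cv2.connectedComponentsWithStats(cv2.morphologyEx(b.astype(np.uint8),cv2.MORPH_CLOSE,np.ones((5,5))))
    m=(l==1+np.argmax(st[1:,4])).astype(np.uint8)
    cs,_=cv2.findContours(m,cv2.RETR_EXTERNAL,cv2.CHAIN_APPROX_NONE);return cv2.drawContours(m,cs,-1,1,-1)
S=4
def pts(p,r,a,z):
    a=np.radians(a)+p[2];return np.stack([p[0]+r*np.cos(a),p[1]+r*np.sin(a),np.full_like(a,z)],-1)
def silh(c,p,z0=.060):
    M=np.zeros((400*S,640*S),np.uint8);a=np.linspace(-60,0,15)
    for z in np.linspace(z0,.082,5):
        Q=np.r_[pts(p,.049,a,z),pts(p,.071,a[::-1],z)]
        q=np.array([proj(c,x) for x in Q])*S;cv2.fillPoly(M,[q.round().astype(np.int32)],1)
    return M
def fit(c,x0,verbose=1):
    im=c["image"].astype(int);B=blue(c["image"]);Bb=cv2.resize(B,None,fx=S,fy=S,interpolation=cv2.INTER_LINEAR)
    Dark=None
    def f(p):
        M=silh(c,p);return 1-(M&Bb).sum()/(M|Bb).sum()
    r=minimize(f,x0,method="Nelder-Mead",options=dict(xatol=1e-5,fatol=1e-5,initial_simplex=np.array([x0,x0+[.01,0,0],x0+[0,.01,0],x0+[0,0,.15]])))
    p=r.x
    # brass ring: brass pixels near the predicted ring
    e=pts(p,.060,np.array([-90.]),.071)[0];u=proj(c,e)
    yy,xx=np.mgrid[:400,:640];near=np.hypot(xx-u[0],yy-u[1])<22
    br=near&(im[...,0]>1.6*im[...,2])&(im[...,0]>100)&(im[...,0]>1.2*im[...,1])&(im[...,0]<225)
    return p,r.fun,u,br,e
E
python3 - <<'E'
from stand import *
c=cam("wrist")
def show(c,n):
    p,e,u,br,E=fit(c,np.array([.59,.11,np.radians(9)]));print(n,p[:2].round(4),np.degrees(p[2]).round(2),"1-iou",round(e,3),"ring pred",u.round(1),E.round(4))
    o=cv2.resize(c["image"],None,fx=3,fy=3,interpolation=cv2.INTER_CUBIC)
    def dr(P,col):
        for x in P:
            q=proj(c,x)*3+1;cv2.circle(o,(int(q[0]),int(q[1])),1,col,-1)
    dr(pts(p,.078,np.arange(0,360,3.),.034),(0,255,0))
    dr(pts(p,.060,np.arange(190,257,3.),.065),(255,0,255))
    for r in(.0485,.0715): dr(pts(p,r,np.linspace(265.3,274.7,5),.071),(0,255,255))
    for r in(.049,.071): dr(pts(p,r,np.arange(-60,1,2.),.082),(255,255,0))
    q=proj(c,pts(p,0,np.array([0.]),.06)[0])*3
    x0,y0=int(q[0])-330,max(int(q[1])-280,0);return o[y0:y0+560,max(x0,0):x0+660],p
o,p=show(c,"w3");cv2.imwrite("pics/w3o.png",o[:,:,::-1])
T=np.eye(4);T[:3,:3]=R.from_euler('xyz',[180,0,90],degrees=True).as_matrix();T[:3,3]=[.6245,0,.248]
M=T@np.array(c["mount"]);c0=dict(c);c0["R"]=M[:3,:3];c0["p"]=M[:3,3];c0["image"]=cv2.imread("pics/wrist0.png")[:,:,::-1]
o,p=show(c0,"w0")
for n in("scene","side"):
    c=cam(n)
    try: show(c,n)
    except Exception as ex: print(n,ex)
E
```

```text
w3 [0.5854 0.1071] 12.73 1-iou 0.206 ring pred [368.4  47.2] [0.5986 0.0485 0.071 ]
w0 [0.5861 0.1044] 13.04 1-iou 0.087 ring pred [292.4 140.5] [0.5997 0.0459 0.071 ]
scene attempt to get argmax of an empty sequence
side [0.5877 0.0638] 28.21 1-iou 0.705 ring pred [285.1 200. ] [0.6161 0.0109 0.071 ]
```

View pics/w3o.png

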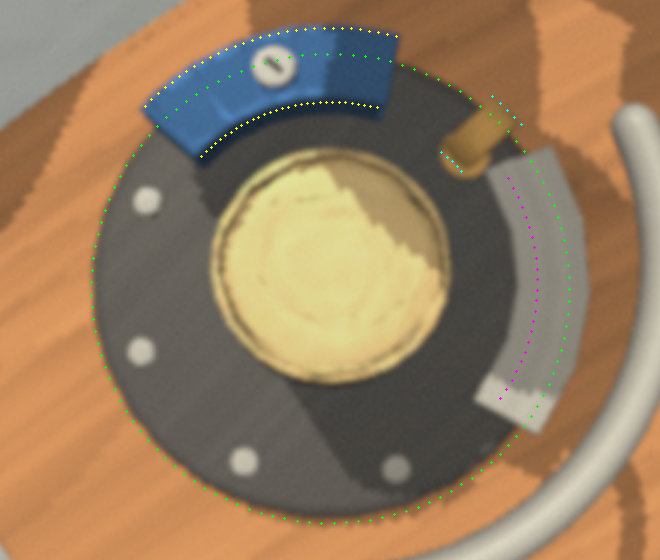

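Emit:
servo_tool:
  motion:
    - [[0, 0.26, 0.75, 1, 0, 0, -4], [0, 0.26, 0.75, 3, 0, 0, -4], [0, 0.26, 0.75, 5, 0, 0, -4], [0, 0.26, 0.75, 6.5, 0, 0, -4], [0, 0.26, 0.75, 7.5, 0, 0, -4], [0, 0.26, 0.75, 7.5, 0, 0, -4], [0, 0.26, 0.75, 7.5, 0, 0, -4], [0, 0.26, 0.75, 7.5, 0, 0, -4]]

```text
time: 10.35
tool_pos: [0.5101, 0.1495, 0.1253]
orientation: [-179.9, -0.0, -29.0]
contact_force: [0.4, 0.2, -1.4]
grip_width: 0.0119
grasp_force: 30.0
```

```bash
sed -i 's/b=(im.*$/b=(im[...,2]>1.35*im[...,0])\&(im[...,2]>im[...,1]*1.15)\&(im[...,2]>35)/' stand.py
python3 - <<'E'
from stand import *
s=bot.get_state();print(s["tool_pos"].round(4),s["orientation"].round(2),s["q"].round(1))
c=cam("wrist");save(c,"w4")
p,e,u,br,E=fit(c,np.array([.5857,.106,np.radians(13)]));print(p[:2].round(4),np.degrees(p[2]).round(2),"1-iou",round(e,3),"ring pred",u.round(1),E.round(4))
y,x=np.nonzero(br);print("brass",len(x),x.mean(),y.mean())
gz=s["tool_pos"][2]-.0069
m=bot.trace("wrist","hook");print([ (k["score"],k["mask"].sum()) for k in m])
o=cv2.resize(c["image"],None,fx=2,fy=2,interpolation=cv2.INTER_CUBIC)
def dr(P,col):
    for x in P:
        q=proj(c,x)*2+.5;cv2.circle(o,(int(q[0]),int(q[1])),1,col,-1)
yw=np.radians(s["orientation"][2])
dr(hookmodel(*s["tool_pos"][:2],yw,gz),(0,255,0))
dr(pts(p,.060,np.arange(190,257,3.),.065),(255,0,255))
for r in(.0485,.0715): dr(pts(p,r,np.linspace(265.3,274.7,5),.071),(0,255,255))
for r in(.049,.071): dr(pts(p,r,np.arange(-60,1,2.),.082),(255,255,0))
dr(pts(p,.078,np.arange(0,360,3.),.030),(0,255,0))
cv2.imwrite("pics/w4o.png",o[0:560,280:1060,::-1])
E
```

```text
[0.5101 0.1495 0.1253] [-1.7995e+02 -4.0000e-02 -2.9000e+01] [ -33.    24.6   14.6  112.3   -8.7   44.1 -132.4]
[0.587  0.1064] 14.36 1-iou 0.09 ring pred [388.6  27.7] [0.6019 0.0482 0.071 ]
brass 1068 391.95880149812734 26.867041198501873
[(0.71, np.int64(5423))]
```

View pics/w4o.png

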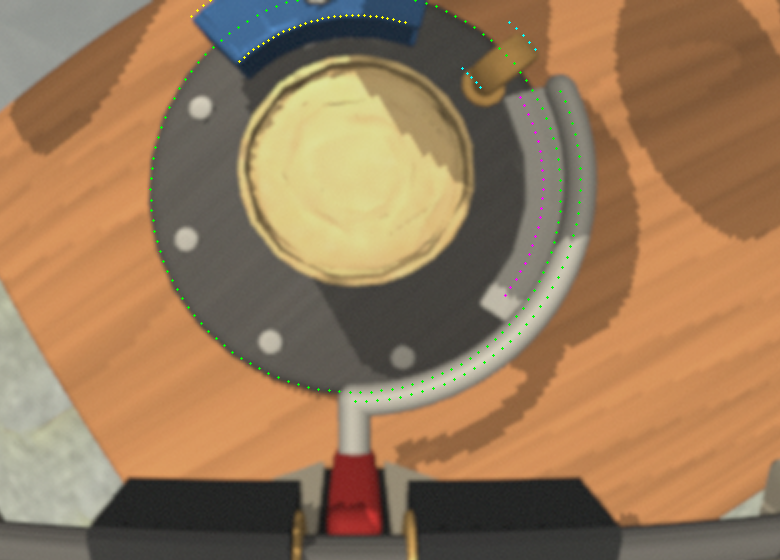

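```bash
cat > edge.py <<'E'
from stand import *
def line(p,A,B,z,n=12):
    t=np.linspace(0,1,n)[:,None];L=np.array(A)*(1-t)+np.array(B)*t
    c,s=np.cos(p[2]),np.sin(p[2]);return np.c_[p[0]+c*L[:,0]-s*L[:,1],p[1]+s*L[:,0]+c*L[:,1],np.full(n,z)]
def rad(p,a,r0,r1,z): 
    a=np.radians(a);d=np.array([np.cos(a),np.sin(a)]);return line(p,d*r0,d*r1,z)
def model(p,zb=.034):
    return dict(base=pts(p,.078,np.arange(0,360,4.),zb),
     ledge=np.r_[pts(p,.054,np.arange(190,257,2.),.065),pts(p,.076,np.arange(190,257,2.),.065),rad(p,190,.054,.076,.065),rad(p,257,.054,.076,.065)],
     house=np.r_[pts(p,.049,np.arange(-60,1,2.),.082),pts(p,.071,np.arange(-60,1,2.),.082),rad(p,-60,.049,.071,.082),rad(p,0,.049,.071,.082)],
     ring=np.r_[line(p,[-.005,-.0505],[-.005,-.0695],.078),line(p,[.005,-.0505],[.005,-.0695],.078)])
def dtf(c):
    g=cv2.cvtColor(cv2.resize(c["image"],None,fx=2,fy=2,interpolation=cv2.INTER_CUBIC),cv2.COLOR_RGB2LAB)
    e=np.zeros(g.shape[:2],np.uint8)
    for k in range(3): e|=cv2.Canny(cv2.GaussianBlur(np.ascontiguousarray(g[...,k]),(0,0),1.5),12,30)
    return cv2.distanceTransform(255-e,cv2.DIST_L2,5)/2
def cost(c,D,p,parts,T=5,zb=.034):
    M=model(p,zb);out=[]
    for k in parts:
        q=np.array([proj(c,x) for x in M[k]])*2+.5;x=q.astype(int);ok=(x[:,0]>=0)&(x[:,0]<1280)&(x[:,1]>=0)&(x[:,1]<800)
        d=np.minimum(D[x[ok,1],x[ok,0]],T);out.append(np.mean(d**2) if len(d) else 0)
    return np.array(out)
def efit(c,x0,parts=("base","ledge","house","ring")):
    D=dtf(c);best=None
    for dy in(-4,-2,0,2):
      for zb in(.030,.036):
        s=np.array(x0)+[0,0,np.radians(dy)]
        r=minimize(lambda p:cost(c,D,p,parts,zb=zb).sum(),s,method="Nelder-Mead",options=dict(initial_simplex=np.array([s,s+[.004,0,0],s+[0,.004,0],s+[0,0,.05]]),xatol=1e-5))
        if best is None or r.fun<best[0]: best=(r.fun,r.x,zb)
    return best+(cost(c,D,best[1],parts,zb=best[2]).round(2),)
def wc(img,pos,rpy,mount,base):
    T=np.eye(4);T[:3,:3]=R.from_euler('xyz',rpy,degrees=True).as_matrix();T[:3,3]=pos;M=T@mount
    c=dict(base);c["R"]=M[:3,:3];c["p"]=M[:3,3];c["image"]=cv2.imread(img)[:,:,::-1].copy();return c
E
python3 - <<'E'
from edge import *
b=cam("wrist");mt=np.array(b["mount"])
V=[wc("pics/wrist0.png",[.6245,0,.248],[180,0,90],mt,b),wc("pics/w3.png",[.5116,.156,.1998],[180,0,-33.1],mt,b),wc("pics/w4.png",[.5101,.1495,.1253],[-179.95,0,-29.0],mt,b)]
for c in V:
    f,p,zb,ct=efit(c,[.586,.106,np.radians(13)]);print(round(f,2),p[:2].round(4),np.degrees(p[2]).round(2),zb,ct)
p1=p
c=V[1];f,p,zb,ct=efit(c,[.586,.106,np.radians(12)])
o=cv2.resize(c["image"],None,fx=3,fy=3,interpolation=cv2.INTER_CUBIC)
for k,v in model(p,zb).items():
    for x in v: q=proj(c,x)*3+1;cv2.circle(o,(int(q[0]),int(q[1])),1,(0,255,0) if k!="ring" else (255,0,0),-1)
cv2.imwrite("pics/w3e.png",o[0:580,620:1340,::-1])
s=bot.get_state();gz=s["tool_pos"][2]-.0069
m=bot.trace("wrist","hook")[0]["mask"]
h,e=fithook(b,m,np.array([*s["tool_pos"][:2],np.radians(-29)]),gz);print("hook",h[:2].round(4),np.degrees(h[2]).round(2),e)
E
```

```text
4.82 [0.5857 0.1055] 12.35 0.036 [1.83 1.73 1.03 0.23]
10.6 [0.5863 0.1075] 11.67 0.03 [6.94 1.87 1.03 0.77]
11.3 [0.5864 0.1065] 12.26 0.03 [3.83 3.19 2.76 1.52]
hook [0.5151 0.1471] -30.37 12.659530652043093
```

View pics/w3e.png

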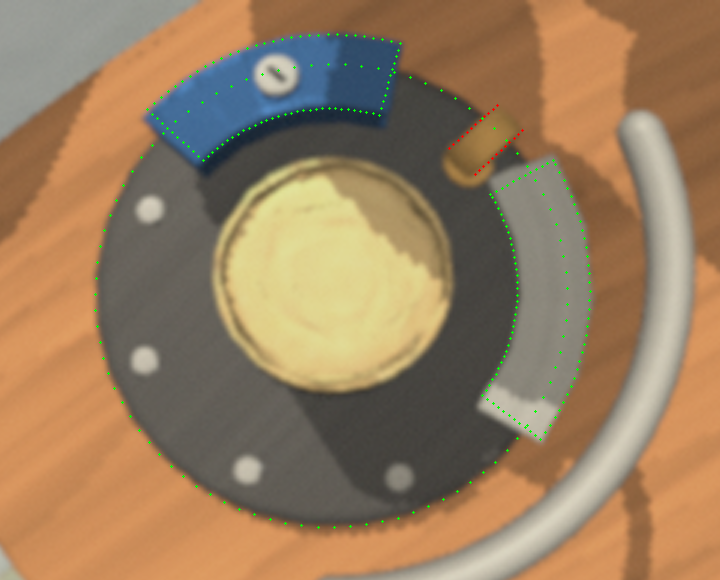

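```bash
cat >> edge.py <<'E'
def hm(h,gz):
    C=np.array([h[0]+.087*np.cos(h[2]),h[1]+.087*np.sin(h[2]),h[2]]);o=[]
    P=np.r_[pts(C,.0555,np.arange(185,296,2.),gz-.0175),pts(C,.0645,np.arange(178,296,2.),gz-.0175)]
    a=np.radians(295);t=C[:2]+.06*np.array([np.cos(a+h[2]),np.sin(a+h[2])])
    return np.r_[P,np.r_[[[t[0]+.0045*np.cos(b+a+h[2]),t[1]+.0045*np.sin(b+a+h[2]),gz-.0175] for b in np.linspace(0.2,np.pi-.2,10)]]]
def hfit(c,h0,gz,T=6):
    D=dtf(c)
    def f(h):
        q=np.array([proj(c,x) for x in hm(h,gz)])*2+.5;x=q.astype(int);ok=(x[:,0]>=0)&(x[:,0]<1280)&(x[:,1]>=0)&(x[:,1]<800)
        d=np.minimum(D[x[ok,1],x[ok,0]],T);return np.mean(d**2)
    best=None
    for a in(-.03,0,.03):
        s=np.array(h0)+[0,0,a];r=minimize(f,s,method="Nelder-Mead",options=dict(initial_simplex=np.array([s,s+[.004,0,0],s+[0,.004,0],s+[0,0,.05]]),xatol=1e-5))
        if best is None or r.fun<best.fun: best=r
    return best.x,best.fun
E
python3 - <<'E'
from edge import *
b=cam("wrist");mt=np.array(b["mount"])
for n,po,rp in(("w3",[.5116,.156,.1998],[180,0,-33.1]),("w4",[.5101,.1495,.1253],[-179.95,0,-29.0])):
    c=wc(f"pics/{n}.png",po,rp,mt,b)
    for dz in(-.0069,-.011,-.003):
        h,e=hfit(c,[po[0],po[1],np.radians(rp[2])],po[2]+dz)
        y=np.radians(rp[2]);d=h[:2]-po[:2];print(n,dz,"tool-frame offset mm",(1e3*(d@[np.cos(y),np.sin(y)])).round(2),(1e3*(d@[np.sin(y),-np.cos(y)])).round(2),"dyaw",(np.degrees(h[2])-rp[2]).round(2),"cost",round(e,2))
E
```

```text
w3 -0.0069 tool-frame offset mm 0.44 0.49 dyaw 0.5 cost 0.21
w3 -0.011 tool-frame offset mm 0.33 -0.13 dyaw -1.53 cost 0.46
w3 -0.003 tool-frame offset mm 0.96 -2.85 dyaw -0.89 cost 0.26
w4 -0.0069 tool-frame offset mm 0.17 -3.1 dyaw -1.56 cost 0.26
w4 -0.011 tool-frame offset mm -0.71 2.81 dyaw 1.1 cost 0.36
w4 -0.003 tool-frame offset mm 0.81 -4.88 dyaw -1.94 cost 0.29
```

Emit:
servo_tool:
  motion:
    - [[0, 0, -0.07, 0.5, 0, 0, 1], [0, 0, -0.07, 1.2, 0, 0, 1], [0, 0, -0.07, 1.9, 0, 0, 1], [0, 0, -0.07, 2.4, 0, 0, 1], [0, 0, -0.07, 2.8, 0, 0, 1], [0, 0, -0.07, 2.96, 0, 0, 1], [0, 0, -0.07, 2.96, 0, 0, 1], [0, 0, -0.07, 2.96, 0, 0, 1]]

```text
time: 11.6
tool_pos: [0.5102, 0.15, 0.0953]
orientation: [-180.0, -0.0, -30.0]
contact_force: [0.7, 0.5, -1.4]
grip_width: 0.0113
grasp_force: 30.0
```

```bash
cat > nxt.py <<'E'
import sys
from edge import *
np.set_printoptions(suppress=True)
E=np.array([.5858,.1066])
def rows(s,th,z=.0956,E=E,r=.087):
    y=np.radians(s["orientation"][2]);tx=np.array([np.cos(y),np.sin(y)]);ty=np.array([np.sin(y),-np.cos(y)])
    for t in th:
        P=E-r*np.array([np.cos(np.radians(t)),np.sin(np.radians(t))]);d=P-s["tool_pos"][:2]
        print(t,[0,round(100*(d@tx),2),round(100*(d@ty),2),round(100*(s["tool_pos"][2]-z),2),0,0,round(s["orientation"][2]-t,1)])
def st():
    s=bot.get_state();y=np.radians(s["orientation"][2]);f=s["contact_force"]
    print("pos",s["tool_pos"].round(4),s["orientation"].round(2),"F tool-x %.1f tool-y %.1f up %.1f"%(f[0]*np.cos(y)+f[1]*np.sin(y),f[0]*np.sin(y)-f[1]*np.cos(y),f[2]),"Tq",s["wrist_torque"].round(2),"gw",round(s["grip_width"],4))
    return s
E
python3 - <<'E'
from nxt import *
s=st();c=cam("wrist");save(c,"w5")
h,e=hfit(c,[*s["tool_pos"][:2],np.radians(s["orientation"][2])],s["tool_pos"][2]-.0069);C=h[:2]+.087*np.array([np.cos(h[2]),np.sin(h[2])])
print("hook",h[:2].round(4),np.degrees(h[2]).round(2),"arc centre",C.round(4),e)
f,p,zb,ct=efit(c,[.586,.1065,np.radians(12)]);print(round(f,2),p[:2].round(4),np.degrees(p[2]).round(2),zb,ct)
f,p,zb,ct=efit(c,[.586,.1065,np.radians(12)],("base","ring"));print(round(f,2),p[:2].round(4),np.degrees(p[2]).round(2),zb,ct)
rows(s,[-30,-28,-24,-20,-16,-12])
E
```

```text
pos [0.5102 0.15   0.0953] [-179.98   -0.01  -30.01] F tool-x 0.3 tool-y -0.8 up -1.4 Tq [ 0.17  0.15 -0.01] gw 0.0113
hook [0.5105 0.1501] -30.14 arc centre [0.5857 0.1064] 0.6477528214454651
8.65 [0.5859 0.108 ] 12.57 0.03 [4.28 1.84 1.61 0.92]
2.08 [0.5859 0.1052] 12.71 0.036 [1.68 0.4 ]
-30 [0, np.float64(0.02), np.float64(-0.02), np.float64(-0.03), 0, 0, np.float64(-0.0)]
-28 [0, np.float64(0.02), np.float64(0.28), np.float64(-0.03), 0, 0, np.float64(-2.0)]
-24 [0, np.float64(0.07), np.float64(0.89), np.float64(-0.03), 0, 0, np.float64(-6.0)]
-20 [0, np.float64(0.15), np.float64(1.49), np.float64(-0.03), 0, 0, np.float64(-10.0)]
-16 [0, np.float64(0.28), np.float64(2.08), np.float64(-0.03), 0, 0, np.float64(-14.0)]
-12 [0, np.float64(0.44), np.float64(2.67), np.float64(-0.03), 0, 0, np.float64(-18.0)]
```

Emit:
servo_tool:
  motion:
    - [[0, 0.02, 0.28, -0.03, 0, 0, -2], [0, 0.07, 0.89, -0.03, 0, 0, -6], [0, 0.12, 1.25, -0.03, 0, 0, -8.4], [0, 0.15, 1.49, -0.03, 0, 0, -10], [0, 0.2, 1.79, -0.03, 0, 0, -12], [0, 0.28, 2.08, -0.03, 0, 0, -14], [0, 0.28, 2.08, -0.03, 0, 0, -14]]

```text
time: 12.52
tool_pos: [0.502, 0.1303, 0.0955]
orientation: [180.0, -0.0, -16.0]
contact_force: [0.0, -0.5, -2.1]
grip_width: 0.012
grasp_force: 30.0
```

Run:
```python
from nxt import *
s=st();c=cam("wrist");save(c,"w6")
h,e=hfit(c,[*s["tool_pos"][:2],np.radians(s["orientation"][2])],s["tool_pos"][2]-.0069);C=h[:2]+.087*np.array([np.cos(h[2]),np.sin(h[2])])
print("hook",h[:2].round(4),np.degrees(h[2]).round(2),"arc centre",C.round(4),e)
f,p,zb,ct=efit(c,[.586,.1065,np.radians(12)]);print(round(f,2),p[:2].round(4),np.degrees(p[2]).round(2),zb,ct)
rows(s,[-12,-8,-4,0,4])
cv2.imwrite("pics/w6c.png",cv2.resize(c["image"][:200,240:500],None,fx=3,fy=3,interpolation=cv2.INTER_CUBIC)[:,:,::-1])
```

```text
pos [0.502  0.1303 0.0955] [180.    -0.   -15.99] F tool-x 0.2 tool-y 0.5 up -2.1 Tq [ 0.06  0.17 -0.04] gw 0.012
hook [0.5045 0.137 ] -20.59 arc centre [0.5859 0.1064] 0.7077690362930298
5.0 [0.5866 0.1065] 11.47 0.036 [1.95 1.23 1.03 0.8 ]
-12 [0, np.float64(0.02), np.float64(0.57), np.float64(-0.01), 0, 0, np.float64(-4.0)]
-8 [0, np.float64(0.09), np.float64(1.18), np.float64(-0.01), 0, 0, np.float64(-8.0)]
-4 [0, np.float64(0.19), np.float64(1.77), np.float64(-0.01), 0, 0, np.float64(-12.0)]
0 [0, np.float64(0.34), np.float64(2.36), np.float64(-0.01), 0, 0, np.float64(-16.0)]
4 [0, np.float64(0.53), np.float64(2.94), np.float64(-0.01), 0, 0, np.float64(-20.0)]
```

View pics/w6c.png

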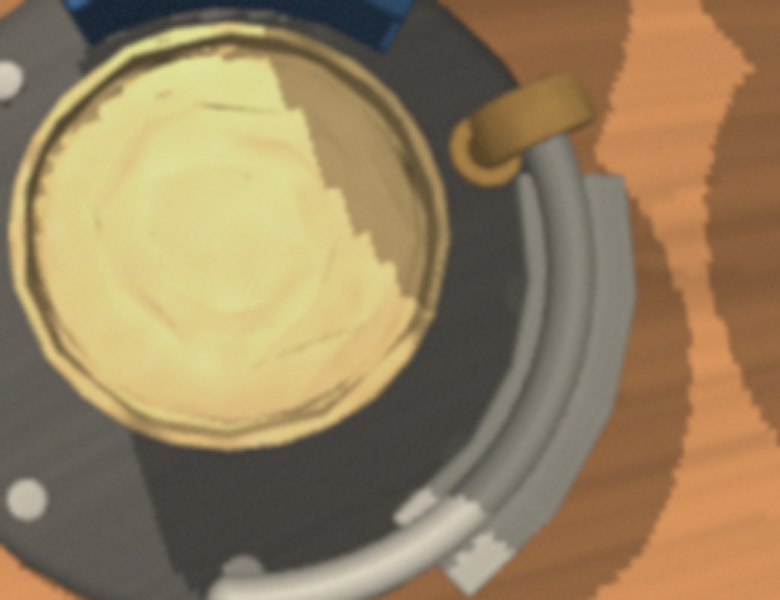

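Emit:
servo_tool:
  motion:
    - [[0, 0, 0.28, -0.01, 0, 0, -2], [0, 0.02, 0.57, -0.01, 0, 0, -4], [0, 0.05, 0.87, -0.01, 0, 0, -6], [0, 0.09, 1.18, -0.01, 0, 0, -8], [0, 0.14, 1.48, -0.01, 0, 0, -10], [0, 0.19, 1.77, -0.01, 0, 0, -12], [0, 0.19, 1.77, -0.01, 0, 0, -12]]

```text
time: 13.45
tool_pos: [0.499, 0.1127, 0.0956]
orientation: [180.0, -0.0, -4.0]
contact_force: [-0.1, -0.7, -1.2]
grip_width: 0.0118
grasp_force: 30.0
```

Run:
```python
from nxt import *
s=st();c=cam("wrist");save(c,"w7")
h,e=hfit(c,[*s["tool_pos"][:2],np.radians(s["orientation"][2])],s["tool_pos"][2]-.0069);C=h[:2]+.087*np.array([np.cos(h[2]),np.sin(h[2])])
print("hook",h[:2].round(4),np.degrees(h[2]).round(2),"arc centre",C.round(4),e)
f,p,zb,ct=efit(c,[.586,.1065,np.radians(12)]);print(round(f,2),p[:2].round(4),np.degrees(p[2]).round(2),zb,ct)
rows(s,[-4,-2,0,2,4,6,8])
```

```text
pos [0.499  0.1127 0.0956] [180.    -0.    -3.99] F tool-x -0.1 tool-y 0.7 up -1.2 Tq [0.07 0.16 0.03] gw 0.0118
hook [0.5    0.1134] -4.39 arc centre [0.5868 0.1067] 1.9958586692810059
5.55 [0.5866 0.1065] 11.42 0.036 [2.36 1.44 0.5  1.25]
-4 [0, np.float64(-0.0), np.float64(0.0), np.float64(-0.0), 0, 0, np.float64(0.0)]
-2 [0, np.float64(0.0), np.float64(0.31), np.float64(-0.0), 0, 0, np.float64(-2.0)]
0 [0, np.float64(0.02), np.float64(0.61), np.float64(-0.0), 0, 0, np.float64(-4.0)]
2 [0, np.float64(0.05), np.float64(0.91), np.float64(-0.0), 0, 0, np.float64(-6.0)]
4 [0, np.float64(0.08), np.float64(1.21), np.float64(-0.0), 0, 0, np.float64(-8.0)]
6 [0, np.float64(0.13), np.float64(1.51), np.float64(-0.0), 0, 0, np.float64(-10.0)]
8 [0, np.float64(0.19), np.float64(1.81), np.float64(-0.0), 0, 0, np.float64(-12.0)]
```

Emit:
servo_tool:
  motion:
    - [[0, 0, 0.31, 0, 0, 0, -2], [0, 0.02, 0.61, 0, 0, 0, -4], [0, 0.05, 0.91, 0, 0, 0, -6], [0, 0.08, 1.21, 0, 0, 0, -8], [0, 0.13, 1.51, 0, 0, 0, -10], [0, 0.19, 1.81, 0, 0, 0, -12], [0, 0.19, 1.81, 0, 0, 0, -12]]

```text
time: 14.38
tool_pos: [0.4998, 0.0945, 0.0955]
orientation: [180.0, -0.0, 8.0]
contact_force: [-0.2, 0.4, -1.0]
grip_width: 0.0119
grasp_force: 30.0
```

Run:
```python
from nxt import *
s=st();rows(s,[8,10,12,14,16,18,20,22])
```

```text
pos [0.4998 0.0945 0.0955] [180.  -0.   8.] F tool-x -0.1 tool-y -0.4 up -1.0 Tq [ 0.07  0.12 -0.  ] gw 0.0119
8 [0, np.float64(-0.01), np.float64(-0.0), np.float64(-0.01), 0, 0, np.float64(-0.0)]
10 [0, np.float64(-0.01), np.float64(0.3), np.float64(-0.01), 0, 0, np.float64(-2.0)]
12 [0, np.float64(0.01), np.float64(0.61), np.float64(-0.01), 0, 0, np.float64(-4.0)]
14 [0, np.float64(0.04), np.float64(0.91), np.float64(-0.01), 0, 0, np.float64(-6.0)]
16 [0, np.float64(0.07), np.float64(1.21), np.float64(-0.01), 0, 0, np.float64(-8.0)]
18 [0, np.float64(0.12), np.float64(1.51), np.float64(-0.01), 0, 0, np.float64(-10.0)]
20 [0, np.float64(0.18), np.float64(1.81), np.float64(-0.01), 0, 0, np.float64(-12.0)]
22 [0, np.float64(0.25), np.float64(2.1), np.float64(-0.01), 0, 0, np.float64(-14.0)]
```

Emit:
servo_tool:
  motion:
    - [[0, 0, 0.3, -0.01, 0, 0, -2], [0, 0.01, 0.61, -0.01, 0, 0, -4], [0, 0.04, 0.91, -0.01, 0, 0, -6], [0, 0.07, 1.21, -0.01, 0, 0, -8], [0, 0.12, 1.51, -0.01, 0, 0, -10], [0, 0.18, 1.81, -0.01, 0, 0, -12], [0, 0.25, 2.1, -0.01, 0, 0, -14], [0, 0.25, 2.1, -0.01, 0, 0, -14]]

```text
time: 15.38
tool_pos: [0.5052, 0.0741, 0.0956]
orientation: [180.0, -0.0, 22.0]
contact_force: [0.3, -0.5, -2.0]
grip_width: 0.012
grasp_force: 30.0
```

Run:
```python
from nxt import *
s=st();rows(s,[22,23,24,25,26,27,28,29,30])
```

```text
pos [0.5052 0.0741 0.0956] [180.    -0.    22.01] F tool-x 0.1 tool-y 0.6 up -2.0 Tq [ 0.02  0.15 -0.01] gw 0.012
22 [0, np.float64(-0.01), np.float64(0.01), np.float64(0.0), 0, 0, np.float64(0.0)]
23 [0, np.float64(-0.01), np.float64(0.16), np.float64(0.0), 0, 0, np.float64(-1.0)]
24 [0, np.float64(-0.0), np.float64(0.31), np.float64(0.0), 0, 0, np.float64(-2.0)]
25 [0, np.float64(0.0), np.float64(0.46), np.float64(0.0), 0, 0, np.float64(-3.0)]
26 [0, np.float64(0.01), np.float64(0.61), np.float64(0.0), 0, 0, np.float64(-4.0)]
27 [0, np.float64(0.03), np.float64(0.76), np.float64(0.0), 0, 0, np.float64(-5.0)]
28 [0, np.float64(0.04), np.float64(0.92), np.float64(0.0), 0, 0, np.float64(-6.0)]
29 [0, np.float64(0.06), np.float64(1.07), np.float64(0.0), 0, 0, np.float64(-7.0)]
30 [0, np.float64(0.08), np.float64(1.22), np.float64(0.0), 0, 0, np.float64(-8.0)]
```

Emit:
servo_tool:
  motion:
    - [[0, -0.01, 0.16, 0, 0, 0, -1], [0, 0, 0.31, 0, 0, 0, -2], [0, 0, 0.46, 0, 0, 0, -3], [0, 0.01, 0.61, 0, 0, 0, -4], [0, 0.03, 0.76, 0, 0, 0, -5], [0, 0.04, 0.92, 0, 0, 0, -6], [0, 0.04, 0.92, 0, 0, 0, -6], [0, 0.04, 0.92, 0, 0, 0, -6]]

```text
time: 16.38
tool_pos: [0.5088, 0.066, 0.0956]
orientation: [-180.0, 0.0, 28.0]
contact_force: [0.3, 0.3, -1.8]
grip_width: 0.0119
grasp_force: 30.0
```

Emit:
servo_tool:
  motion:
    - [[0, 0, 0.15, 0, 0, 0, -1], [0, 0.01, 0.23, 0, 0, 0, -1.5], [0, 0.01, 0.23, 0, 0, 0, -1.5]]

```text
time: 16.75
tool_pos: [0.5101, 0.064, 0.0956]
orientation: [180.0, -0.0, 29.5]
contact_force: [0.3, 0.1, -0.4]
grip_width: 0.0119
grasp_force: 30.0
```

Emit:
servo_tool:
  motion:
    - [[0, 0, 0.15, 0, 0, 0, -1], [0, 0.01, 0.3, 0, 0, 0, -2], [0, 0.01, 0.3, 0, 0, 0, -2]]

```text
time: 17.12
tool_pos: [0.5117, 0.0613, 0.0956]
orientation: [180.0, -0.0, 31.5]
contact_force: [0.2, -0.3, -2.2]
grip_width: 0.0122
grasp_force: 30.0
```

Emit:
servo_tool:
  motion:
    - [[0, 0, 0.15, 0, 0, 0, -1], [0, 0, 0.15, 0, 0, 0, -1]]

```text
time: 17.38
tool_pos: [0.5124, 0.0601, 0.0956]
orientation: [180.0, -0.0, 32.5]
contact_force: [-0.6, -0.4, -1.0]
grip_width: 0.0118
grasp_force: 30.0
```

Emit:
servo_tool:
  motion:
    - [[0, 0, 0.15, 0, 0, 0, -1], [0, 0.01, 0.23, 0, 0, 0, -1.5], [0, 0.01, 0.23, 0, 0, 0, -1.5]]

```text
time: 17.75
tool_pos: [0.5138, 0.0582, 0.0957]
orientation: [180.0, -0.0, 34.0]
contact_force: [-0.3, 0.8, -2.6]
grip_width: 0.0118
grasp_force: 30.0
```

Emit:
servo_tool:
  motion:
    - [[0, 0, 0.15, 0, 0, 0, -1], [0, 0, 0.15, 0, 0, 0, -1]]

```text
time: 18.0
tool_pos: [0.5146, 0.0569, 0.0956]
orientation: [180.0, -0.0, 35.0]
contact_force: [0.7, -0.6, -1.6]
grip_width: 0.0119
grasp_force: 30.0
```

Emit:
servo_tool:
  motion:
    - [[0, 0, 0.15, 0, 0, 0, -1], [0, 0.01, 0.23, 0, 0, 0, -1.5], [0, 0.01, 0.23, 0, 0, 0, -1.5]]

```text
time: 18.38
tool_pos: [0.516, 0.0552, 0.0956]
orientation: [180.0, -0.0, 36.5]
contact_force: [-0.1, 1.1, -1.6]
grip_width: 0.0117
grasp_force: 30.0
```

Emit:
servo_tool:
  motion:
    - [[0, 0, 0.15, 0, 0, 0, -1], [0, 0, 0.15, 0, 0, 0, -1]]

```text
time: 18.62
tool_pos: [0.5169, 0.0539, 0.0956]
orientation: [180.0, -0.0, 37.5]
contact_force: [-0.1, 0.5, -0.9]
grip_width: 0.0119
grasp_force: 30.0
```

Run:
```python
from nxt import *
s=st();rows(s,[37.5,39,41])
```

```text
pos [0.5169 0.0539 0.0956] [179.99  -0.    37.51] F tool-x 0.2 tool-y -0.5 up -0.9 Tq [0.04 0.08 0.03] gw 0.0119
37.5 [0, np.float64(-0.03), np.float64(0.01), np.float64(0.0), 0, 0, np.float64(0.0)]
39 [0, np.float64(-0.03), np.float64(0.24), np.float64(0.0), 0, 0, np.float64(-1.5)]
41 [0, np.float64(-0.01), np.float64(0.54), np.float64(0.0), 0, 0, np.float64(-3.5)]
```

Emit:
servo_tool:
  motion:
    - [[0, -0.02, 0.15, 0, 0, 0, -1], [0, -0.03, 0.24, 0, 0, 0, -1.5], [0, -0.03, 0.24, 0, 0, 0, -1.5]]

```text
time: 19.0
tool_pos: [0.5181, 0.0518, 0.0956]
orientation: [180.0, -0.0, 39.0]
contact_force: [-0.1, -0.2, -2.0]
grip_width: 0.0119
grasp_force: 30.0
```

Emit:
servo_tool:
  motion:
    - [[0, 0, 0.15, 0, 0, 0, -1], [0, 0, 0.15, 0, 0, 0, -1]]

```text
time: 19.25
tool_pos: [0.5191, 0.0507, 0.0956]
orientation: [180.0, -0.0, 40.0]
contact_force: [-0.7, 0.3, -1.1]
grip_width: 0.0119
grasp_force: 30.0
```

Emit:
servo_tool:
  motion:
    - [[0, 0, 0.15, 0, 0, 0, -1], [0, 0.01, 0.23, 0, 0, 0, -1.5], [0, 0.01, 0.23, 0, 0, 0, -1.5]]

```text
time: 19.62
tool_pos: [0.5205, 0.0489, 0.0956]
orientation: [-180.0, 0.0, 41.5]
contact_force: [-0.2, -0.5, -1.4]
grip_width: 0.0118
grasp_force: 30.0
```

Emit:
servo_tool:
  motion:
    - [[0, 0, 0.15, 0, 0, 0, -1], [0, 0, 0.15, 0, 0, 0, -1]]

```text
time: 19.88
tool_pos: [0.5212, 0.0473, 0.0955]
orientation: [-180.0, 0.1, 42.5]
contact_force: [-1.9, -2.2, -0.8]
grip_width: 0.0119
grasp_force: 30.0
```

Run:
```python
from nxt import *
s=st();rows(s,[42.5,43,43.5,44])
```

```text
pos [0.5212 0.0473 0.0955] [-179.99    0.05   42.47] F tool-x -2.8 tool-y 0.3 up -0.8 Tq [-0.56  0.55 -0.26] gw 0.0119
42.5 [0, np.float64(0.06), np.float64(-0.01), np.float64(-0.01), 0, 0, np.float64(-0.0)]
43 [0, np.float64(0.06), np.float64(0.07), np.float64(-0.01), 0, 0, np.float64(-0.5)]
43.5 [0, np.float64(0.07), np.float64(0.15), np.float64(-0.01), 0, 0, np.float64(-1.0)]
44 [0, np.float64(0.07), np.float64(0.22), np.float64(-0.01), 0, 0, np.float64(-1.5)]
```

Emit:
servo_tool:
  motion:
    - [[0, 0, 0.08, 0, 0, 0, -0.5], [0, 0, 0.08, 0, 0, 0, -0.5]]

```text
time: 20.12
tool_pos: [0.5215, 0.0467, 0.0955]
orientation: [-180.0, 0.1, 43.0]
contact_force: [-4.2, -3.8, 0.0]
grip_width: 0.0121
grasp_force: 30.0
```

Run:
```python
from nxt import *
s=st();rows(s,[43,43.5,44])
```

```text
pos [0.5215 0.0467 0.0955] [-179.98    0.07   42.98] F tool-x -5.6 tool-y -0.1 up 0.0 Tq [-0.86  0.69 -0.33] gw 0.0121
43 [0, np.float64(0.08), np.float64(0.0), np.float64(-0.01), 0, 0, np.float64(-0.0)]
43.5 [0, np.float64(0.08), np.float64(0.08), np.float64(-0.01), 0, 0, np.float64(-0.5)]
44 [0, np.float64(0.08), np.float64(0.16), np.float64(-0.01), 0, 0, np.float64(-1.0)]
```

Add to nxt.py:
```python
def cf():
    s=st();y=np.radians(s["orientation"][2]);f=s["contact_force"];fy=-(f[0]*np.sin(y)-f[1]*np.cos(y))
    C=s["tool_pos"][:2]+.087*np.array([np.cos(y),np.sin(y)])
    print("catch est %.1f"%(-(s["wrist_torque"][2]-.087*fy)/.06),"centre err mm",(1e3*(C-E)).round(1))
```

```text
(no output)
```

Emit:
servo_tool:
  motion:
    - [[0, 0.03, 0.15, 0, 0, 0, -1], [0, 0.03, 0.15, 0, 0, 0, -1]]

```text
time: 20.38
tool_pos: [0.5225, 0.0455, 0.0954]
orientation: [-180.0, 0.1, 44.0]
contact_force: [-4.6, -4.7, -0.0]
grip_width: 0.0115
grasp_force: 30.0
```

```bash
python3 -c "
from nxt import *
cf()"
```

```text
pos [0.5225 0.0455 0.0954] [-179.97    0.12   43.96] F tool-x -6.6 tool-y 0.2 up -0.0 Tq [-1.    0.96 -0.37] gw 0.0115
catch est 5.8 centre err mm [-0.7 -0.7]
```

Emit:
servo_tool:
  motion:
    - [[0, 0.02, 0.12, 0, 0, 0, -0.8], [0, 0.02, 0.12, 0, 0, 0, -0.8]]

```text
time: 20.62
tool_pos: [0.5232, 0.0444, 0.0953]
orientation: [-180.0, 0.2, 44.7]
contact_force: [-4.6, -5.9, 0.4]
grip_width: 0.0118
grasp_force: 30.1
```

```bash
python3 -c "
from nxt import *
cf()"
```

```text
pos [0.5232 0.0444 0.0953] [-179.96    0.15   44.74] F tool-x -7.4 tool-y 1.0 up 0.4 Tq [-1.19  1.02 -0.41] gw 0.0118
catch est 5.4 centre err mm [-0.8 -0.9]
```

Emit:
servo_tool:
  motion:
    - [[0, 0.02, 0.12, 0, 0, 0, -0.8], [0, 0.02, 0.12, 0, 0, 0, -0.8]]

```text
time: 20.88
tool_pos: [0.524, 0.0435, 0.0952]
orientation: [-180.0, 0.2, 45.5]
contact_force: [-5.0, -5.7, 0.5]
grip_width: 0.012
grasp_force: 30.1
```

```bash
python3 -c "
from nxt import *
cf()"
```

```text
pos [0.524  0.0435 0.0952] [-179.95    0.18   45.52] F tool-x -7.6 tool-y 0.4 up 0.5 Tq [-1.28  1.1  -0.44] gw 0.012
catch est 6.8 centre err mm [-0.9 -1. ]
```

Emit:
servo_tool:
  motion:
    - [[0, 0.02, 0.16, 0, 0, 0, -0.8], [0, 0.02, 0.16, 0, 0, 0, -0.8]]

```text
time: 21.12
tool_pos: [0.525, 0.0423, 0.0951]
orientation: [-179.9, 0.2, 46.3]
contact_force: [-5.8, -6.1, 1.2]
grip_width: 0.0123
grasp_force: 30.2
```

```bash
python3 -c "
from nxt import *
cf()
s=bot.get_state();c=cam('wrist');save(c,'w8')
h,e=hfit(c,[*s['tool_pos'][:2],np.radians(s['orientation'][2])],s['tool_pos'][2]-.0069);C=h[:2]+.087*np.array([np.cos(h[2]),np.sin(h[2])])
print('hook',h[:2].round(4),np.degrees(h[2]).round(2),'arc centre',C.round(4),e)
o=cv2.resize(c['image'][:300,180:480],None,fx=2.6,fy=2,interpolation=cv2.INTER_CUBIC)
cv2.imwrite('pics/w8c.png',cv2.resize(c['image'][:260,200:500],None,fx=2.3,fy=2.3,interpolation=cv2.INTER_CUBIC)[:,:,::-1])
"
```

```text
pos [0.525  0.0423 0.0951] [-179.94    0.21   46.31] F tool-x -8.5 tool-y 0.0 up 1.2 Tq [-1.46  1.19 -0.5 ] gw 0.0123
catch est 8.3 centre err mm [-0.7 -1.4]
hook [0.5278 0.0393] 49.32 arc centre [0.5845 0.1053] 4.966732025146484
```

View pics/w8c.png

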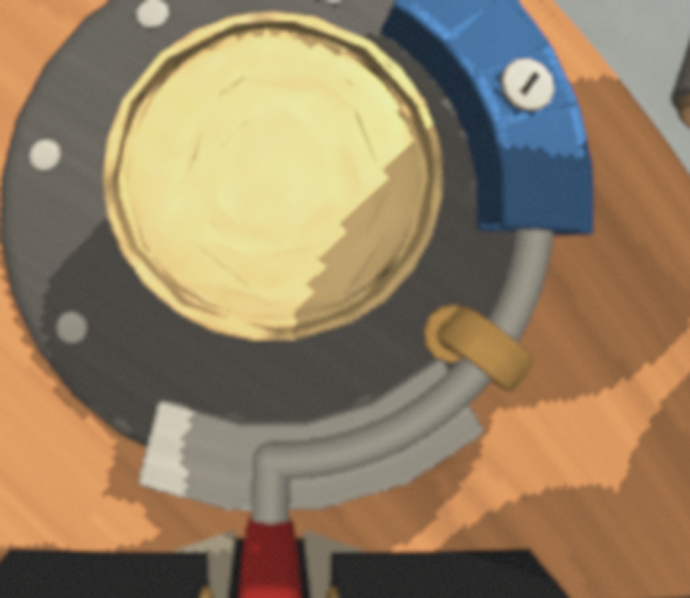

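Emit:
servo_tool:
  motion:
    - [[0, 0.02, 0.16, -0.03, 0, 0, -0.8], [0, 0.02, 0.16, -0.03, 0, 0, -0.8]]

```text
time: 21.42
tool_pos: [0.5258, 0.0411, 0.0952]
orientation: [-179.9, 0.3, 47.1]
contact_force: [-7.2, -7.5, 0.9]
grip_width: 0.0122
grasp_force: 30.2
```

```bash
python3 -c "
from nxt import *
cf()"
```

```text
pos [0.5258 0.0411 0.0952] [-179.9     0.27   47.1 ] F tool-x -10.4 tool-y -0.2 up 0.9 Tq [-1.58  1.44 -0.56] gw 0.0122
catch est 9.6 centre err mm [-0.8 -1.8]
```

Emit:
servo_tool:
  motion:
    - [[0, 0.02, 0.14, 0, 0, 0, -0.7], [0, 0.02, 0.14, 0, 0, 0, -0.7]]

```text
time: 21.68
tool_pos: [0.5267, 0.0404, 0.0951]
orientation: [-179.9, 0.3, 47.8]
contact_force: [-6.9, -7.0, 0.4]
grip_width: 0.0119
grasp_force: 30.3
```

```bash
python3 -c "
from nxt import *
cf()"
```

```text
pos [0.5267 0.0404 0.0951] [-179.88    0.28   47.8 ] F tool-x -9.8 tool-y -0.4 up 0.4 Tq [-1.55  1.6  -0.56] gw 0.0119
catch est 9.9 centre err mm [-0.7 -1.8]
```

Emit:
servo_tool:
  motion:
    - [[0, 0.02, 0.18, 0, 0, 0, -0.8], [0, 0.02, 0.18, 0, 0, 0, -0.8]]

```text
time: 21.92
tool_pos: [0.5274, 0.0396, 0.095]
orientation: [-179.8, 0.3, 48.6]
contact_force: [-10.0, -5.4, 2.5]
grip_width: 0.0121
grasp_force: 30.4
```

```bash
python3 -c "
from nxt import *
cf()"
```

```text
pos [0.5274 0.0396 0.095 ] [-179.81    0.32   48.61] F tool-x -10.7 tool-y -4.0 up 2.5 Tq [-1.29  2.14 -0.6 ] gw 0.0121
catch est 15.7 centre err mm [-0.8 -1.7]
```

Emit:
servo_tool:
  motion:
    - [[0, 0.02, 0.12, 0, 0, 0, -0.6], [0, 0.02, 0.12, 0, 0, 0, -0.6], [0, 0.02, 0.12, 0, 0, 0, -0.6]]

```text
time: 22.3
tool_pos: [0.5278, 0.0393, 0.095]
orientation: [-179.7, 0.4, 49.2]
contact_force: [-12.5, -4.9, 4.7]
grip_width: 0.012
grasp_force: 30.5
```

```bash
python3 -c "
from nxt import *
cf()"
```

```text
pos [0.5278 0.0393 0.095 ] [-179.75    0.35   49.23] F tool-x -11.9 tool-y -6.2 up 4.7 Tq [-1.08  2.6  -0.6 ] gw 0.012
catch est 19.1 centre err mm [-1.2 -1.4]
```

Emit:
servo_tool:
  motion:
    - [[0, 0, 0, -0.08, 0, 0, 0], [0, 0, 0, -0.08, 0, 0, 0]]

```text
time: 22.55
tool_pos: [0.5279, 0.0392, 0.0955]
orientation: [-179.8, 0.4, 49.2]
contact_force: [-10.5, -5.0, -1.2]
grip_width: 0.0117
grasp_force: 30.4
```

```bash
python3 -c "
from nxt import *
cf()
s=bot.get_state();c=cam('wrist');save(c,'w9')
# bar centre-line fit with grip lateral fixed at 0: only yaw free
D=dtf(c);gz=s['tool_pos'][2]-.0069
for dy in np.arange(-8,3,1.):
    h=[*s['tool_pos'][:2],np.radians(s['orientation'][2]+dy)]
    P=hm(h,gz);P=P[:36]; 
    C=np.array([h[0]+.087*np.cos(h[2]),h[1]+.087*np.sin(h[2]),h[2]])
    P=np.r_[pts(C,.0555,np.arange(188,218,1.),gz-.0175),pts(C,.0645,np.arange(182,218,1.),gz-.0175)]
    q=np.array([proj(c,x) for x in P])*2+.5;x=q.astype(int);print(dy,np.mean(np.minimum(D[x[:,1],x[:,0]],6)**2).round(2),end=' | ')
"
```

```text
pos [0.5279 0.0392 0.0955] [-179.76    0.35   49.22] F tool-x -10.7 tool-y -4.7 up -1.2 Tq [-1.12  2.29 -0.57] gw 0.0117
catch est 16.3 centre err mm [-1.1 -1.5]
-8.0 10.25 | -7.0 12.08 | -6.0 12.73 | -5.0 10.04 | -4.0 5.82 | -3.0 2.54 | -2.0 1.05 | -1.0 0.91 | 0.0 0.7 | 1.0 0.93 | 2.0 1.91 |
```

Emit:
servo_tool:
  motion:
    - [[0, 0, 0, 0.03, 0, 0, 0], [0.1, 0, 0, 0.03, 0, 0, 0], [0.15, 0, 0, 0.03, 0, 0, 0], [0.25, 0, 0, 0.03, 0, 0, 0], [0.4, 0, 0, 0.03, 0, 0, 0], [0.45, 0, 0, 0.03, 0, 0, 0], [0.45, 0, 0, 0.03, 0, 0, 0], [0.45, 0, 0, 0.03, 0, 0, 0]]

```text
time: 23.6
tool_pos: [0.5317, 0.0406, 0.0965]
orientation: [180.0, -0.0, 49.3]
contact_force: [0.0, -0.1, -0.2]
grip_width: 0.0415
grasp_force: 0.0
```

```bash
python3 -c "
from nxt import *
s=st();c=cam('wrist');save(c,'w10')
h,e=hfit(c,[*s['tool_pos'][:2],np.radians(s['orientation'][2])],.087)
C=h[:2]+.087*np.array([np.cos(h[2]),np.sin(h[2])]);print(h[:2].round(4),np.degrees(h[2]),C.round(4),e)
im=c['image'].astype(int);r=(im[...,0]>1.8*im[...,1])&(im[...,0]>1.8*im[...,2])&(im[...,0]>90)&(im[...,1]<75);y,x=np.nonzero(r);print(len(x),x.min(),x.max(),y.min(),y.max())
"
```

```text
pos [0.5317 0.0406 0.0965] [179.99  -0.01  49.3 ] F tool-x -0.1 tool-y 0.1 up -0.2 Tq [-0.01  0.03 -0.02] gw 0.0415
[0.5268 0.0388] 48.75885641323944 [0.5841 0.1042] 5.55299186706543
1070 295 321 231 304
```

Emit:
servo_tool:
  motion:
    - [[0.45, 0, 0, -1, 0, 0, 0], [0.45, 0, 0, -3, 0, 0, 0], [0.45, 0, 0, -6, 0, 0, 0], [0.45, 0, 0, -9, 0, 0, 0], [0.45, 0, 0, -12, 0, 0, 0], [0.45, 0, 0, -12, 0, 0, 0], [0.45, 0, 0, -12, 0, 0, 0], [0.45, 0, 0, -12, 0, 0, 0]]

```text
time: 24.65
tool_pos: [0.531, 0.0405, 0.2157]
orientation: [-179.9, 0.1, 49.3]
contact_force: [0.2, 0.3, -0.6]
grip_width: 0.041
grasp_force: 0.0
```

```bash
python3 -c "
from nxt import *
s=st();c=cam('wrist');save(c,'w11')
C0=[.5858,.1066]
D=dtf(c)
# grip red blob at known height, and edge fit of the visible arc
im=c['image'].astype(int);r=((im[...,0]>1.8*im[...,1])&(im[...,0]>1.8*im[...,2])&(im[...,0]>90)&(im[...,1]<75)).astype(np.uint8)
n,l,stt,ce=cv2.connectedComponentsWithStats(r);i=1+np.argmax(stt[1:,4]);print('red',ce[i],stt[i],atz(c,ce[i],.092).round(4))
g=atz(c,ce[i],.092)[:2];d=np.array(C0)-g;print('grip-centre dist',np.linalg.norm(d).round(4),'bearing',np.degrees(np.arctan2(d[1],d[0])).round(1))
f,p,zb,ct=efit(c,[.586,.1065,np.radians(12)]);print(round(f,2),p[:2].round(4),np.degrees(p[2]).round(2),ct)
cv2.imwrite('pics/w11c.png',cv2.resize(c['image'][:300,160:520],None,fx=2,fy=2,interpolation=cv2.INTER_CUBIC)[:,:,::-1])
"
```

```text
pos [0.531  0.0405 0.2157] [-179.94    0.07   49.3 ] F tool-x 0.3 tool-y -0.1 up -0.6 Tq [-0.08  0.03  0.03] gw 0.041
red [312.46637744 201.02169197] [306 183  15  37 461] [0.5266 0.0421 0.092 ]
grip-centre dist 0.0875 bearing 47.4
5.8 [0.5866 0.1076] 11.35 [3.69 0.97 0.87 0.27]
```

View pics/w11c.png

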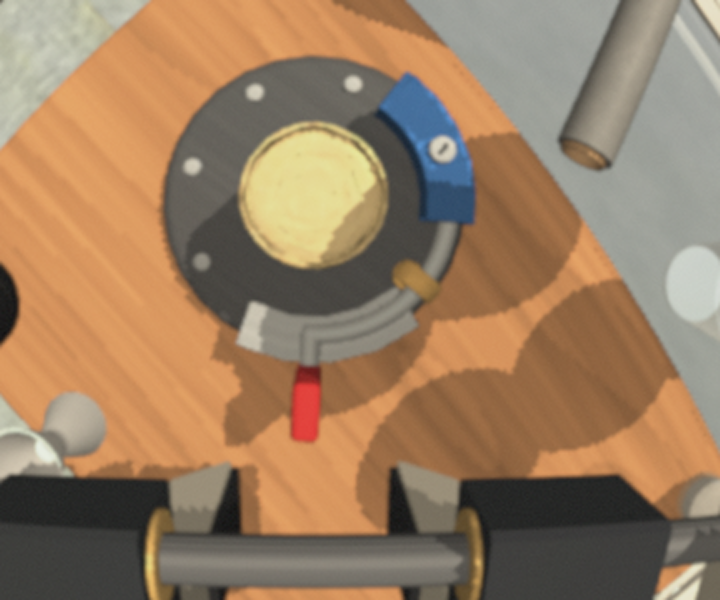

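Emit:
servo_tool:
  motion:
    - [[0.45, -0.18, -0.42, 3, 0, 0, 1.9], [0.45, -0.18, -0.42, 7, 0, 0, 1.9], [0.45, -0.18, -0.42, 10, 0, 0, 1.9], [0.45, -0.18, -0.42, 11.6, 0, 0, 1.9], [0.45, -0.18, -0.42, 12.1, 0, 0, 1.9], [0.3, -0.18, -0.42, 12.1, 0, 0, 1.9], [0.2, -0.18, -0.42, 12.1, 0, 0, 1.9], [0, -0.18, -0.42, 12.1, 0, 0, 1.9], [0, -0.18, -0.42, 12.1, 0, 0, 1.9], [0, -0.18, -0.42, 12.1, 0, 0, 1.9], [0, -0.18, -0.42, 12.1, 0, 0, 1.9]]

```text
time: 26.08
tool_pos: [0.5276, 0.0418, 0.0959]
orientation: [180.0, -0.0, 47.4]
contact_force: [-3.2, -1.0, 6.4]
grip_width: 0.0123
grasp_force: 29.9
```

```bash
python3 -c "
from nxt import *
cf()"
```

```text
pos [0.5276 0.0418 0.0959] [179.96  -0.03  47.36] F tool-x -2.9 tool-y -1.6 up 6.4 Tq [-0.25 -0.06 -0.3 ] gw 0.0123
catch est 7.4 centre err mm [ 0.7 -0.8]
```

Emit:
servo_tool:
  motion:
    - [[0, 0, 0, -0.12, 0, 0, 0], [0, 0, 0, -0.12, 0, 0, 0]]

```text
time: 26.32
tool_pos: [0.5273, 0.0416, 0.0966]
orientation: [180.0, 0.0, 47.4]
contact_force: [0.7, -2.9, -0.0]
grip_width: 0.0121
grasp_force: 29.9
```

```bash
python3 -c "
from nxt import *
cf()"
```

```text
pos [0.5273 0.0416 0.0966] [179.98   0.01  47.37] F tool-x -1.7 tool-y 2.4 up -0.0 Tq [-0.44 -0.24 -0.31] gw 0.0121
catch est 1.7 centre err mm [ 0.4 -1. ]
```

Emit:
servo_tool:
  motion:
    - [[0, 0, 0.12, 0, 0, 0, -0.5], [0, 0, 0.12, 0, 0, 0, -0.5]]

```text
time: 26.58
tool_pos: [0.5275, 0.0411, 0.0965]
orientation: [-180.0, 0.1, 47.9]
contact_force: [-2.8, -1.2, 2.1]
grip_width: 0.012
grasp_force: 30.0
```

```bash
python3 -c "
from nxt import *
cf()"
```

```text
pos [0.5275 0.0411 0.0965] [-179.95    0.05   47.91] F tool-x -2.8 tool-y -1.3 up 2.1 Tq [-0.32  0.47 -0.4 ] gw 0.012
catch est 8.7 centre err mm [-0.  -0.9]
```

Emit:
servo_tool:
  motion:
    - [[0, 0.02, 0.14, 0, 0, 0, -0.5], [0, 0.02, 0.14, 0, 0, 0, -0.5]]

```text
time: 26.82
tool_pos: [0.5277, 0.0407, 0.0964]
orientation: [-179.9, 0.1, 48.4]
contact_force: [-7.1, 0.3, 6.4]
grip_width: 0.0123
grasp_force: 30.0
```

```bash
python3 -c "
from nxt import *
cf()"
```

```text
pos [0.5277 0.0407 0.0964] [-179.87    0.11   48.44] F tool-x -4.5 tool-y -5.5 up 6.4 Tq [ 0.05  1.21 -0.44] gw 0.0123
catch est 15.4 centre err mm [-0.4 -0.8]
```

Emit:
servo_tool:
  motion:
    - [[0, 0.02, 0.08, 0, 0, 0, -0.4], [0, 0.02, 0.08, 0, 0, 0, -0.4]]

```text
time: 27.08
tool_pos: [0.5278, 0.0406, 0.0963]
orientation: [-179.8, 0.1, 48.8]
contact_force: [-9.8, 0.6, 7.7]
grip_width: 0.012
grasp_force: 30.1
```

```bash
python3 -c "
from nxt import *
cf()"
```

```text
pos [0.5278 0.0406 0.0963] [-179.82    0.15   48.84] F tool-x -6.0 tool-y -7.7 up 7.7 Tq [ 0.15  1.7  -0.49] gw 0.012
catch est 19.4 centre err mm [-0.8 -0.5]
```

Emit:
servo_tool:
  motion:
    - [[0, 0, 0, -0.14, 0, 0, 0], [0, 0, 0, -0.14, 0, 0, 0]]

```text
time: 27.32
tool_pos: [0.5282, 0.0403, 0.0973]
orientation: [-179.8, 0.1, 48.8]
contact_force: [-6.7, 0.7, -1.8]
grip_width: 0.0119
grasp_force: 30.1
```

```bash
python3 -c "
from nxt import *
cf()"
```

```text
pos [0.5282 0.0403 0.0973] [-179.84    0.14   48.82] F tool-x -3.9 tool-y -5.5 up -1.8 Tq [ 0.14  1.49 -0.5 ] gw 0.0119
catch est 16.4 centre err mm [-0.4 -0.9]
```

Emit:
servo_tool:
  motion:
    - [[0, 0, 0, 0.05, 0, 0, 0], [0.1, 0, 0, 0.05, 0, 0, 0], [0.2, 0, 0, 0.05, 0, 0, 0], [0.3, 0, 0, 0.05, 0, 0, 0], [0.45, 0, 0, 0.05, 0, 0, 0], [0.45, 0, 0, 0.05, 0, 0, 0], [0.45, 0, 0, 0, 0, 0, 0], [0.45, 0, 0, -1, 0, 0, 0], [0.45, 0, 0, -4, 0, 0, 0], [0.45, 0, 0, -8, 0, 0, 0], [0.45, 0, 0, -12, 0, 0, 0], [0.45, 0, 0, -12, 0, 0, 0], [0.45, 0, 0, -12, 0, 0, 0], [0.45, 0, 0, -12, 0, 0, 0]]

```text
time: 29.08
tool_pos: [0.5293, 0.0398, 0.2171]
orientation: [-179.9, 0.1, 48.8]
contact_force: [0.4, 0.6, 0.3]
grip_width: 0.0414
grasp_force: 0.0
```

```bash
python3 -c "
from nxt import *
s=st();c=cam('wrist');save(c,'w12')
im=c['image'].astype(int);r=((im[...,0]>1.8*im[...,1])&(im[...,0]>1.8*im[...,2])&(im[...,0]>90)&(im[...,1]<75)).astype(np.uint8)
n,l,stt,ce=cv2.connectedComponentsWithStats(r);i=1+np.argmax(stt[1:,4]);g=atz(c,ce[i],.092)[:2];d=E-g
print('grip',g.round(4),'dist',np.linalg.norm(d).round(4),'bearing',np.degrees(np.arctan2(d[1],d[0])).round(1),bot.search_frame('wrist','tin_centre')[0])
print(bot.job_done())"
```

```text
pos [0.5293 0.0398 0.2171] [-179.93    0.08   48.79] F tool-x 0.7 tool-y -0.1 up 0.3 Tq [ 0.01  0.05 -0.01] gw 0.0414
grip [0.5263 0.042 ] dist 0.0878 bearing 47.4 {'at': [315.9, 96.0], 'score': 0.84}
the job is handed in; nothing more can be done
None
```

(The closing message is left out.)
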